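# Rub down the bench sander's platen and hold its belt tensioner back

## Robot

A 6-joint arm with a two-finger parallel gripper is mounted at the origin on the work surface. World frame = base frame: x ahead of the robot, y to its left, z up, the work surface at z = 0. Lengths are in m, angles in rad, forces in N, time in s.
With the tool pointing down it reaches from about 0.375 to 0.9 m from the base axis. Payload 3.1 kg.
Tool frame: the origin (TCP) lies midway between the tips of the shut fingers; the grasp point (between the pads) lies 19 mm behind it; x points along the fingers, z is the direction in which the jaws open and shut, and the axes are right-handed (so a half turn about x gives the same grasp; the last joint's range is limited). The gripper opens to 85 mm and grips with 20 to 120 N. Pads are 22 mm wide; open, the fingers measure 114 mm over their backs; the gripper's body (76 mm by 85 mm) begins 54 mm behind the grasp point. The pads swing forward as they close: fully open they stand 13 mm farther back than shut.
Start: joints at [-1.298, 0.527, 1.433, -0, 1.181, -0.178], TCP at [0.272, -0.563, 0.231] pointing down, gripper open.
Joint ranges: [-3.08, 3.08], [-0.75, 2.2], [0.22, 2.44], [-1.43, 4.57], [0, 2.65], [-2.85, 2.85]. Speed limits (rad/s): [2.79, 2.79, 3.14, 3.14, 3.14, 3.14].

## Interface

Orientations are given as a unit quaternion [x, y, z, w].
In Python, from station import telemetry, optics, manip gives the robot as it stands.
- The arm moves only by the tool step_arm, never from a script. Its argument "commands" is a list of rows, each a list of 4 numbers: the shift along the tool's x, y, z in m, then the turn about the tool's x in rad. A call has 1 to 8 rows; each row is the pose to reach, as a shift and turn from the pose measured when the call began, along the tool's axes at that moment; what a row does not reach only later rows make up. A row lasts 1/12 s, in which the tool goes at most 41.7 mm and 7.16 degrees, less where a joint would pass 70% of its speed; a pose out of reach is approached as far as the arm can. A call with a gripper value outside its range is refused whole. "jaw" is the finger opening in m, from 0 to 0.0854, set as the call begins (left out, the last holds). The fingers move at their own pace and stop on an object; "grip_force" is the grip in N (left out, the last holds). Time passes only in rows, so rows that repeat a pose let the fingers close. It gives the time, the measured TCP pose, the force and the opening at its end, in the units of the state.
- telemetry.sense(): the state, without advancing time (a new reading comes with each control period).
- optics.snapshot(name): name is "scene" or "side" or "wrist"; returns the picture (480x640x3 uint8, red, green, blue); there is no depth.
- optics.camera_params(name): a dict with "mtx" (3x3 intrinsics, pixels), "origin" and "attitude" of the camera in the world. Camera axes: x right, y down, z forward; pixel columns grow to the right and rows downward; lengths in m; the calibration is good to about 2 mm. A picture is of the moment at which its call begins: read the wrist's pose just before it. camera_params takes no time and is no camera call; for the wrist camera it gives the pose at the moment of the call.
- manip.sign_off(): hands the job in, once; it reports no verdict.
The state is a dict: "t": time; "q": joint angles; "qd": joint speeds; "tau": joint torques, N m; "tcp_pos": TCP position; "tool_rot": TCP orientation; "force": force on the tool from outside, world axes, zero at the start; "ft_torque": the same for the moment, N m; "finger_gap": opening from 0.0 (shut) to 1.0 (fully open).
Only numpy, scipy, OpenCV 4.12 (cv2) and the standard library are available. Lean on these libraries where they do the work, as an engineer would, in place of code of your own. Each camera call takes 0.05 s, during which the arm holds its last target.

## Task

The belt is off the bench sander: rub down its black platen with the felt-soled block from the tray in a steady stroke from the tensioner end to the other end, the sole flat and lightly pressed all the way, then set the block back down in its tray. Next push the yellow sprung tensioner arm (black grip bar at its end) down past the last click of its ratchet and keep it held down there, clear of the pawl (only a safety catch), so that I can slip the new belt on: finish while still holding it. Do not drop the block, and leave the tape measure, glue gun and offcut where they lie.

Things in the scene. Friction and masses are not known exactly. Their poses are not given: they have to be found in the camera images.
- sander: Grey bench belt sander, fixed on the table, no belt on it. Origin: on the table under the platen's middle. y = along the platen (tensioner arm at the -y end, fixed 50 mm roller at +y, top 190 mm), x = across it to the open wheel side (motor on -x), z up. Base from x -180 to +60, y -170 to +190 mm. Apart from platen, roller and arm all is under 173 mm high.
- platen: Platen: flat black strip on top of the sander, 52 mm wide (sander x), 160 mm long (sander y, -80 to +80 mm). Origin: centre of its top face, 195 mm above the table when free; axes as the sander's. On a springy cushion it yields straight down: from about 1.5 N on, 1 mm per 3 N, and bottoms hard after 4 mm (13 N).
- tensioner (a joint): Angle (rad) of the yellow sprung tensioner arm: 0 = up, at rest; grows as its grip bar is pushed down; hard stop 0.44. The spring pushes up with 9 N at the bar at 0, 13 N at 0.4, plus 1 to 2 N while the pawl climbs a tooth. Three teeth: clicks at about 0.14, 0.21 and 0.29 (last); let go after a click the arm hangs on the pawl at that angle. Above 0.31 it is clear of the pawl.
- tensioner_pivot (a point): Centre of the tensioner arm's pivot, which runs along sander x: at x 0, y -60, z 155 mm in the sander's frame. Axes as the sander's. The bar moves about it on an arc in the sander's y-z plane.
- tension_grip (a point): Centre of the black rubber grip bar at the arm's outer end: round, 24 mm diameter, 75 mm long along sander x (-30 to +45 mm of here), free above and on both sides; nearest is the arm's own 50 mm idler wheel, axis 85 mm inwards. At rest at y -220, z 190 mm in the sander's frame; at 0.38 rad at y -222, z 128 mm: it moves nearly straight down. The point turns with the arm.
- pawl (a joint): Travel (m) of the sprung pawl slider under the arm's toothed quadrant: 0 = home, as at rest and again behind the last tooth; about 0.002 in the first two notches, 0.004 at the top of a tooth. It works by itself and need not be touched.
- block: Rubbing block: grey felt sole 80 x 50 x 10 mm, pale wooden base 12 mm thick, and a brown wooden ridge to grip on top, 70 mm long (block x), 22 mm wide (block y), from 22 to 67 mm above the sole's underside. Origin: centre of the sole's underside; x = its length. About 0.18 kg, varies. It starts in the tray.
- tray: Black shallow open tray for the block, fixed on the table, 145 (x) x 115 (y) mm outside, walls 4 mm thick and 16 mm high, floor 4 mm thick. Origin: centre of its underside, on the table.
- tape_measure: Bystander: black tape measure 75 x 70 x 36 mm with 75 mm of yellow tape pulled out. Leave it alone.
- glue_gun: Bystander: green glue gun lying on its side, about 230 x 150 x 36 mm. Leave it alone.
- offcut: Bystander: small pale scroll-shaped wooden offcut, 95 x 22 x 42 mm. Leave it alone.
Not all that is in view belongs to the job. What is meant by the block is not blue or turquoise, and is the smaller of those in its own colour.

How it is judged:
On the way, in this order (a step that is already met when the one before it is completed fails the run):
1. the block's sole is pressed flat on the tensioner end of the platen (contact force between block and platen above 2 N and y of block in the frame of sander between -0.09 and -0.03 m and x of block in the frame of sander between -0.018 and 0.018 m and angle between block's own z axis and vertical below 0.15 rad), for 0.1 s.
2. the stroke goes on, still pressed, a little before the middle (contact force between block and platen above 2 N and y of block in the frame of sander between -0.03 and -0.01 m and x of block in the frame of sander between -0.018 and 0.018 m and angle between block's own z axis and vertical below 0.15 rad), for 0.05 s.
3. the stroke goes on, still pressed, at the middle (contact force between block and platen above 2 N and y of block in the frame of sander between -0.01 and 0.01 m and x of block in the frame of sander between -0.018 and 0.018 m and angle between block's own z axis and vertical below 0.15 rad), for 0.05 s.
4. the stroke goes on, still pressed, a little past the middle (contact force between block and platen above 2 N and y of block in the frame of sander between 0.01 and 0.03 m and x of block in the frame of sander between -0.018 and 0.018 m and angle between block's own z axis and vertical below 0.15 rad), for 0.05 s.
5. the stroke reaches the other end of the platen, still pressed (contact force between block and platen above 2 N and y of block in the frame of sander between 0.03 and 0.09 m and x of block in the frame of sander between -0.018 and 0.018 m and angle between block's own z axis and vertical below 0.15 rad), for 0.1 s.
6. the block lies in its tray, let go (x of block in the frame of tray between -0.04 and 0.04 m and y of block in the frame of tray between -0.04 and 0.04 m and z of block in the frame of tray below 0.01 m and angle between block's own z axis and vertical below 0.1 rad and linear speed of block below 0.03 m/s and contact force between block and the fingers below 0.1 N), for 0.2 s.
7. the tensioner arm is pushed past its last click, the pawl behind the last tooth (value of joint tensioner above 0.31 rad and value of joint pawl below 0.0015 m and contact force between the fingers and tensioner above 3 N), for 0.2 s.
At the end, for the whole second after the job is handed in: Fingers still push the tensioner arm (over 3 N) and hold it still above 0.31 rad, past the last click and clear of the pawl; pawl home (under 1.5 mm); block flat and let go on the tray floor, within 40 mm of the tray's centre along both tray axes (all of step 6 and all of step 7 and velocity of joint tensioner between -0.1 and 0.1 rad/s); the arm keeps its last pose, push and grip.
It fails at once if the tape measure was moved by more than 30 mm (distance of tape_measure from where it was at the start of the episode above 0.03 m).
It fails at once if the glue gun was moved by more than 30 mm (distance of glue_gun from where it was at the start of the episode above 0.03 m).
It fails at once if the wooden offcut was moved by more than 30 mm (distance of offcut from where it was at the start of the episode above 0.03 m).
It fails at once if the block bore on the platen with more than 40 N (contact force between block and platen above 40 N).
It fails at once if the block was dropped or thrown (let go and moving faster than 0.7 m/s) (linear speed of block above 0.7 m/s and contact force between block and the fingers below 0.1 N).
It also fails if it takes over 67 s, if anything falls off the work surface, if the arm or the gripper's body presses on something with over 40 N, if the wrist force passes 120 N, or if a joint passes its speed limit or range.

## Working session

There is one attempt and no reset: what is moved stays moved. The work goes in short steps, Python scripts to look and compute and a tool call to move; the robot and the scene stay as the last step left them, time stands still between calls to the robot, and variables do not carry over. Pictures are saved under pics/ and viewed, and the job is handed in when it is done.

Besides the shell and the picture viewer there is one more tool, called by a JSON object that holds its "name" and its "arguments". step_arm: Moves the arm, as the interface text tells. Its arguments: {"type":"object","properties":{"commands":{"type":"array","items":{"type":"array","items":{"type":"number"}}},"jaw":{"type":"number"},"grip_force":{"type":"number"}},"required":["commands"]}

```bash
mkdir -p pics; ls; python3 - <<'E'
from station import telemetry, optics
import cv2
print(telemetry.sense())
for n in ["scene","side","wrist"]:
    p=optics.camera_params(n); print(n,p)
    cv2.imwrite(f"pics/{n}0.png",optics.snapshot(n)[:,:,::-1])
E
```

```text
pics
{'t': 0.0, 'q': array([-1.29850557e+00,  5.28470179e-01,  1.43390459e+00, -2.88345600e-05,
        1.18136732e+00, -1.78488694e-01]), 'qd': array([ 7.12183170e-04, -1.16858692e-03,  6.84369355e-05,  7.25235260e-04,
       -1.23798105e-03,  6.47548942e-04]), 'tau': array([-1.64060224e-03, -4.42358887e+01, -1.78024846e+01, -2.54087954e-04,
        8.36983061e-03, -1.68095971e-05]), 'tcp_pos': array([ 0.2721238 , -0.56186061,  0.23033041]), 'tool_rot': array([ 0.37611152,  0.59966669, -0.37510231,  0.59853007]), 'force': array([-0.34274422,  0.86334204,  0.20395729]), 'ft_torque': array([0.05778021, 0.01388333, 0.01406767]), 'finger_gap': 1.0013023005165314}
scene {'mtx': array([[515.7126712 ,   0.        , 317.45633982],
       [  0.        , 515.7126712 , 244.25579213],
       [  0.        ,   0.        ,   1.        ]]), 'origin': array([ 1.36990322, -0.15520211,  1.17225881]), 'attitude': array([ 0.72584301,  0.59696452, -0.21430138, -0.26619583])}
side {'mtx': array([[531.18880954,   0.        , 320.68965325],
       [  0.        , 531.18880954, 247.87508139],
       [  0.        ,   0.        ,   1.        ]]), 'origin': array([-0.21005773,  0.87877421,  1.17712218]), 'attitude': array([-0.33608575,  0.8497059 , -0.37951645,  0.1449604 ])}
wrist {'mtx': array([[414.81662572,   0.        , 318.09428311],
       [  0.        , 414.81662572, 241.96803027],
       [  0.        ,   0.        ,   1.        ]]), 'origin': array([ 0.33723092, -0.53042522,  0.37324703]), 'attitude': array([ 0.83896039, -0.52504428, -0.07711185,  0.12053105])}
```

View pics/scene0.png

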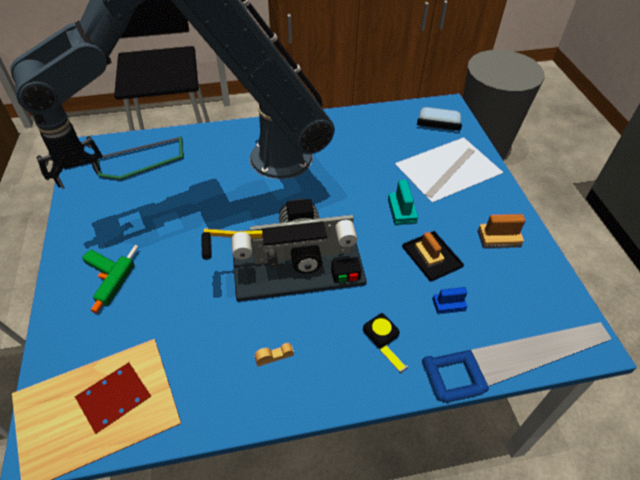

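View pics/side0.png

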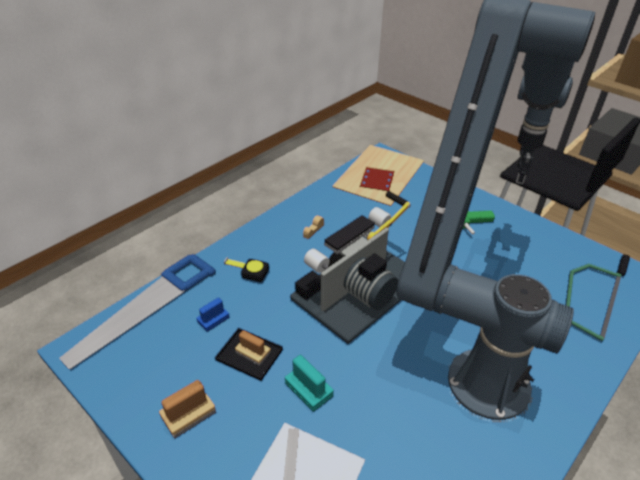

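View pics/wrist0.png

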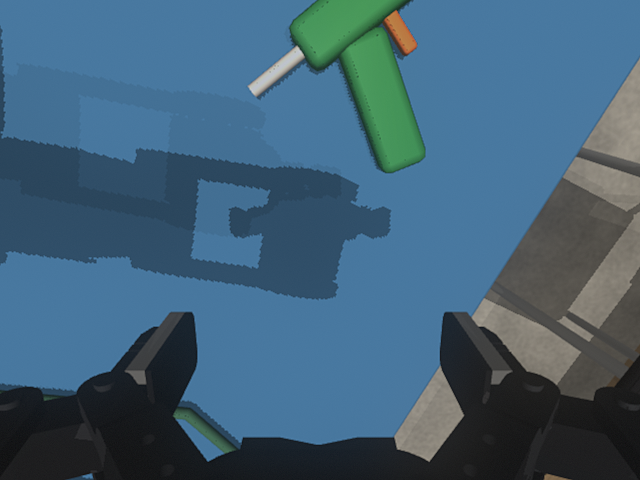

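Candidates for the block in the scene view: small pale/brown one in the black tray (432,250), larger pale/brown one (502,230), turquoise (403,205) and blue (450,300). By the description I choose the small one in the tray, and check it in crops.

```bash
python3 - <<'E'
import cv2
s=cv2.imread("pics/scene0.png"); d=cv2.imread("pics/side0.png")
def c(im,x,y,w,h,k,n): cv2.imwrite("pics/"+n,cv2.resize(im[y:y+h,x:x+w],None,fx=k,fy=k,interpolation=cv2.INTER_CUBIC))
c(s,385,205,150,112,5,"c1.png"); c(s,190,190,190,120,4,"c2.png")
c(d,205,290,100,95,6,"c3.png"); c(d,285,185,140,150,4,"c4.png")
E
```

```text
(no output)
```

View pics/c1.png

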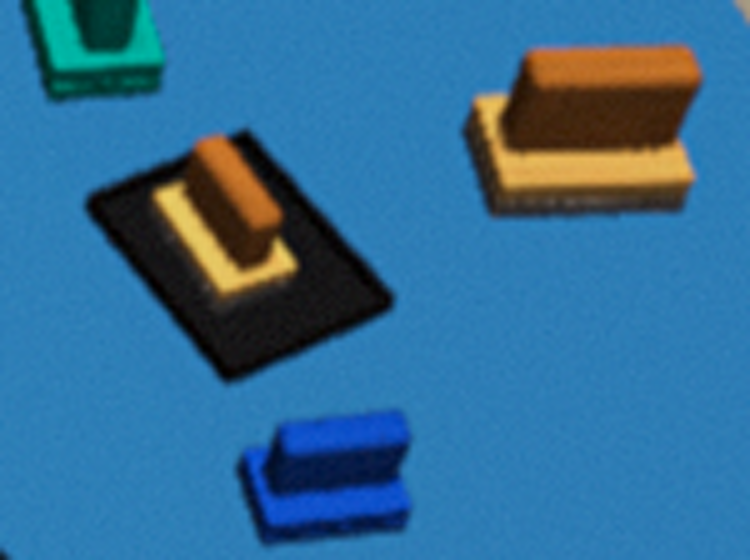

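View pics/c2.png

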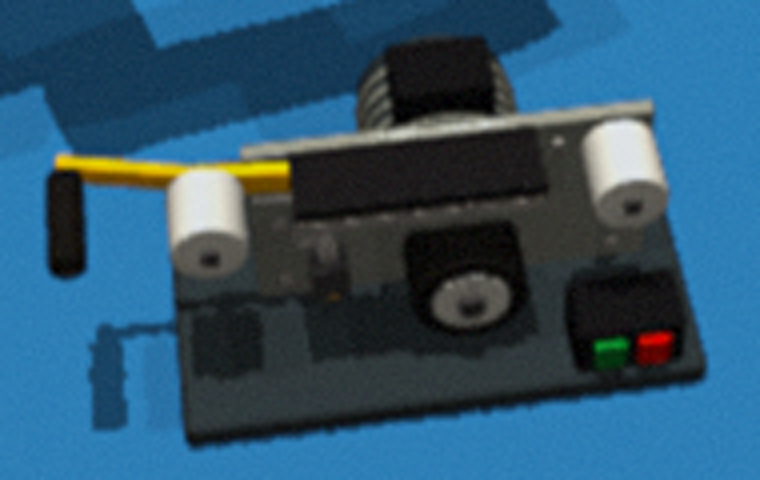

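View pics/c3.png

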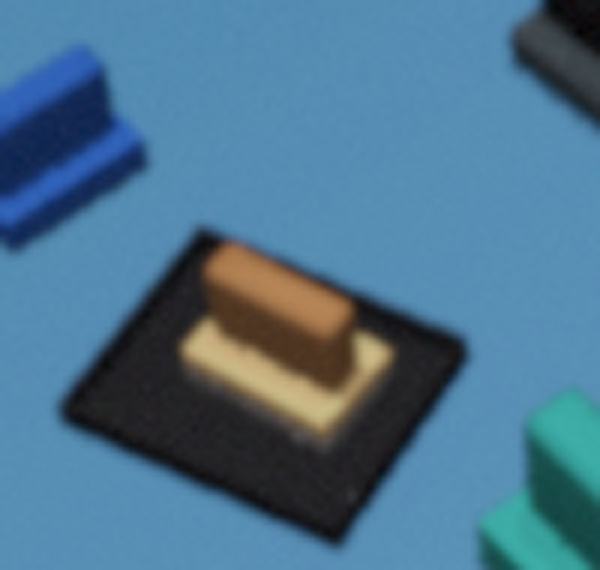

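View pics/c4.png

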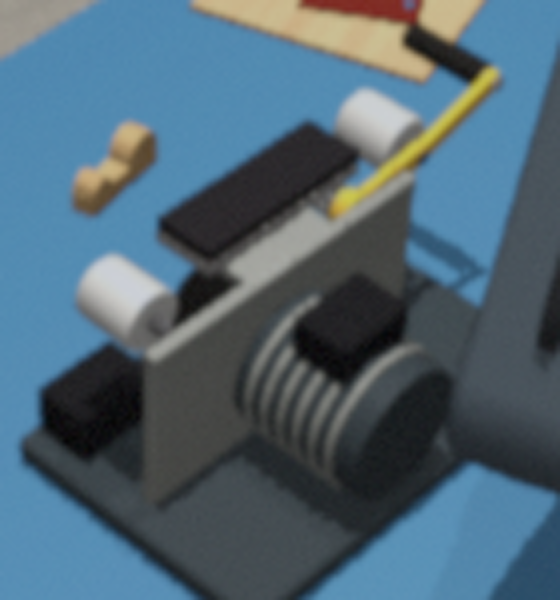

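```bash
cat > h.py <<'E'
import numpy as np
from scipy.spatial.transform import Rotation as R
from scipy.optimize import least_squares
from station import optics
def cam(n):
    p=optics.camera_params(n); return p["mtx"],np.array(p["origin"]),R.from_quat(p["attitude"])
def proj(c,P):
    K,o,A=c; q=A.inv().apply(np.atleast_2d(P)-o); u=q@K.T; return u[:,:2]/u[:,2:]
def ray(c,uv,z):
    K,o,A=c; d=A.apply(np.linalg.solve(K,[uv[0],uv[1],1])); return o+d*(z-o[2])/d[2]
def world(p,P):
    P=np.atleast_2d(P); a=p[2]; c,s=np.cos(a),np.sin(a)
    return np.c_[p[0]+c*P[:,0]-s*P[:,1],p[1]+s*P[:,0]+c*P[:,1],P[:,2]]
def fit(obs,p0):
    def f(p): return np.concatenate([(proj(c,world(p,L))-uv).ravel() for c,L,uv in obs])
    r=least_squares(f,p0,loss="soft_l1"); return r.x,r.fun
E
python3 - <<'E'
from h import *
S=cam("scene");D=cam("side")
def cr(x,y,k,pts): return (np.array(pts,float)+.5)/k-.5+[x,y]
c1=lambda p:cr(385,205,5,p);c2=lambda p:cr(190,190,4,p);c3=lambda p:cr(205,290,6,p);c4=lambda p:cr(285,185,4,p)
print("tray S",[ray(S,u,.016).round(4) for u in c1([(90,200),(247,130),(392,300),(228,380)])])
print("tray D",[ray(D,u,.016).round(4) for u in c3([(203,230),(467,347),(340,543),(63,410)])])
print("base S",[ray(S,u,.026).round(4) for u in c1([(155,192),(298,268),(222,295)])])
print("base D",[ray(D,u,.026).round(4) for u in c3([(182,350),(325,432),(395,350)])])
print("plat S",[ray(S,u,.195).round(4) for u in c2([(292,157),(545,127),(547,190),(293,218)])])
print("plat D",[ray(D,u,.195).round(4) for u in c4([(312,122),(160,222),(212,250),(358,152)])])
print("bar S",[ray(S,u,.190).round(4) for u in c2([(65,175),(67,268)])])
print("bar D",[ray(D,u,.190).round(4) for u in c4([(490,75),(415,35)])])
E
```

```text
tray S [array([0.4697, 0.2863, 0.016 ]), array([0.4351, 0.3953, 0.016 ]), array([0.5734, 0.4327, 0.016 ]), array([0.609 , 0.3225, 0.016 ])]
tray D [array([0.5985, 0.332 , 0.016 ]), array([0.4608, 0.2946, 0.016 ]), array([0.4258, 0.4034, 0.016 ]), array([0.5657, 0.4407, 0.016 ])]
base S [array([0.4789, 0.3215, 0.026 ]), array([0.5484, 0.3836, 0.026 ]), array([0.5587, 0.3347, 0.026 ])]
base D [array([0.5461, 0.3878, 0.026 ]), array([0.467 , 0.3738, 0.026 ]), array([0.4771, 0.3228, 0.026 ])]
plat S [array([ 0.4917, -0.1152,  0.195 ]), array([0.4969, 0.0475, 0.195 ]), array([0.5494, 0.0377, 0.195 ]), array([ 0.542, -0.121,  0.195])]
plat D [array([ 0.5336, -0.1157,  0.195 ]), array([0.5392, 0.0447, 0.195 ]), array([0.4932, 0.0416, 0.195 ]), array([ 0.4869, -0.1117,  0.195 ])]
bar S [array([ 0.4752, -0.2575,  0.19  ]), array([ 0.5511, -0.2607,  0.19  ])]
bar D [array([ 0.4753, -0.2594,  0.19  ]), array([ 0.5486, -0.2609,  0.19  ])]
```

```bash
cat >> h.py <<'E'
from station import telemetry
def st():
    s=telemetry.sense(); M=R.from_quat(s["tool_rot"]).as_matrix(); return s,M
def goto(pos,zdir=None,near=None):
    """print shift and turn to reach TCP pos with tool z at world angle zdir (mod pi unless near given)"""
    s,M=st(); d=M.T@(np.array(pos)-s["tcp_pos"]); 
    z=np.arctan2(M[1,2],M[0,2])
    print("t",round(s["t"],2),"tcp",s["tcp_pos"].round(4),"zang",z.round(4),"q6",s["q"][5].round(3),"q1",s["q"][0].round(3),"gap",round(s["finger_gap"],3),"F",s["force"].round(2))
    out=[d.round(4)]
    if zdir is not None:
        # turning about tool x (down) by +a turns world yaw by -a
        a=(z-zdir)*(-np.sign(M[2,0]))
        a=(a+np.pi)%(2*np.pi)-np.pi
        out+= [("turn",round(a,4),"alt",round(a-np.sign(a)*np.pi,4))]
    print("shift",*out)
E
python3 - <<'E'
from h import *
s,M=st();print(M.round(4))
goto([.513,.354,.25],.17+np.pi/2)
goto([.513,.354,.25],.17-np.pi/2)
E
```

```text
[[-4.000e-04  9.001e-01  4.357e-01]
 [ 1.600e-03  4.357e-01 -9.001e-01]
 [-1.000e+00  3.000e-04 -1.600e-03]]
t 0.15 tcp [ 0.2722 -0.562   0.2306] zang -1.12 q6 -0.178 q1 -1.299 gap 1.007 F [-0.41  0.8   0.6 ]
shift [-0.0181  0.6159 -0.7196] ('turn', np.float64(-2.8608), 'alt', np.float64(0.2808))
t 0.15 tcp [ 0.2722 -0.562   0.2306] zang -1.12 q6 -0.178 q1 -1.299 gap 1.007 F [-0.41  0.8   0.6 ]
shift [-0.0181  0.6159 -0.7196] ('turn', np.float64(0.2808), 'alt', np.float64(-2.8608))
```

```bash
python3 - <<'E'
from h import *
goto([.43,-.08,.36],-.6)
E
```

```text
t 0.15 tcp [ 0.2722 -0.562   0.2306] zang -1.12 q6 -0.178 q1 -1.299 gap 1.007 F [-0.41  0.8   0.6 ]
shift [-0.1287  0.3521 -0.3653] ('turn', np.float64(-0.52), 'alt', np.float64(2.6216))
```

{"name": "step_arm", "arguments": {"commands": [[-0.06,0.03,-0.03,0],[-0.1,0.06,-0.06,0],[-0.129,0.35,-0.365,0],[-0.129,0.35,-0.365,0],[-0.129,0.35,-0.365,0],[-0.129,0.35,-0.365,0],[-0.129,0.35,-0.365,0],[-0.129,0.35,-0.365,0]], "jaw": 0.06}}

```text
t: 0.82
tcp_pos: [0.3652, -0.275, 0.331]
tool_rot: [0.376, 0.6, -0.375, 0.598]
force: [1.5, -0.4, -0.2]
finger_gap: 0.7
```

```bash
python3 - <<'E'
from h import *
goto([.43,-.08,.36],-.6)
E
```

```text
t 0.82 tcp [ 0.3652 -0.275   0.331 ] zang -1.1207 q6 0.229 q1 -0.891 gap 0.7 F [ 1.55 -0.39 -0.17]
shift [-0.0286  0.1432 -0.1474] ('turn', np.float64(-0.5207), 'alt', np.float64(2.6209))
```

{"name": "step_arm", "arguments": {"commands": [[-0.03,0.14,-0.147,0],[-0.03,0.14,-0.147,0],[-0.03,0.14,-0.147,0],[-0.03,0.14,-0.147,0],[-0.03,0.14,-0.147,0],[-0.03,0.14,-0.147,0],[-0.03,0.14,-0.147,0]]}}

```text
t: 1.4
tcp_pos: [0.4275, -0.0797, 0.3616]
tool_rot: [0.375, 0.6, -0.374, 0.6]
force: [-0.6, -0.1, -0.9]
finger_gap: 0.703
```

```bash
python3 - <<'E'
from h import *
import cv2
goto([.513,.34,.26],.17-np.pi/2)
s=optics.camera_params("wrist"); np.save("w1.npy",s,allow_pickle=True)
cv2.imwrite("pics/w1.png",optics.snapshot("wrist")[:,:,::-1])
E
```

```text
t 1.4 tcp [ 0.4275 -0.0797  0.3616] zang -1.1151 q6 0.672 q1 -0.443 gap 0.703 F [-0.62 -0.1  -0.94]
shift [ 0.1022  0.2614 -0.3391] ('turn', np.float64(0.2857), 'alt', np.float64(-2.8559))
```

View pics/w1.png

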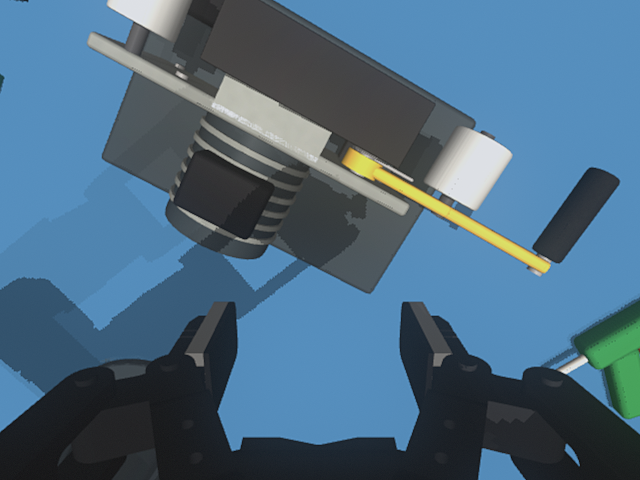

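```bash
python3 - <<'E'
from h import *
p=np.load("w1.npy",allow_pickle=True).item()
W=(p["mtx"],np.array(p["origin"]),R.from_quat(p["attitude"]))
for uv in [(403,167),(435,98),(203,64)]: print(ray(W,uv,.195).round(4))
for uv in [(549,251),(604,180)]: print("bar",ray(W,uv,.19).round(4))
S=cam("scene");D=cam("side")
def cr(x,y,k,pts): return (np.array(pts,float)+.5)/k-.5+[x,y]
c2=lambda p:cr(190,190,4,p);c4=lambda p:cr(285,185,4,p)
Lx,Ly,z=.026,.08,.195
a=[-Lx,-Ly,z];b=[-Lx,Ly,z];c=[Lx,Ly,z];d=[Lx,-Ly,z];g=[-.03,-.22,.19];h=[.045,-.22,.19]
oS=(S,np.array([a,b,c,d,g,h]),c2([(292,157),(545,127),(547,190),(293,218),(65,177),(67,266)]))
oD=(D,np.array([d,c,b,a,g,h]),c4([(312,122),(160,222),(212,250),(358,152),(488,75),(415,35)]))
oW=(W,np.array([a,d,b,g,h]),np.array([(403,167),(435,98),(203,64),(549,251),(604,180)],float))
p0=[.517,-.037,-.04]
for o in ([oS],[oD],[oW],[oS,oD,oW]):
    x,r=fit(o,p0);print(x.round(4),r.round(1))
E
```

```text
[ 0.4896 -0.1182  0.195 ]
[ 0.5416 -0.1147  0.195 ]
[0.4901 0.0404 0.195 ]
bar [ 0.4831 -0.256   0.19  ]
bar [ 0.5481 -0.2604  0.19  ]
[ 0.5196 -0.0385 -0.0601] [-0.8 -0.7 -1.6  0.7  0.9  0.2  0.4 -0.4  0.5 -0.2 -0.   0.6]
[ 0.5133 -0.0368 -0.0411] [-0.2 -0.7 -0.2 -1.   0.1  0.9  1.6 -0.2 -0.   0.7 -0.6  0.2]
[ 0.5148 -0.0367 -0.0093] [ -3.1   0.9   1.6   3.5  -4.5  -1.4   0.2   0.7   4.3 -13.5]
[ 0.5165 -0.0385 -0.0305] [-1.2 -0.9 -2.3 -0.8  0.8 -1.5  0.6 -0.7  0.1  0.9  0.5  1.6 -0.9 -1.5
 -0.5 -1.6 -0.1  0.2  0.9 -1.1 -1.1 -0.3 -1.8 -0.7 -1.7  1.5  4.5  5.
 -0.9 -5.4 -0.8  4.3  4.8 -8.4]
```

{"name": "step_arm", "arguments": {"commands": [[0.0,0.26,-0.34,0.286],[0.0,0.26,-0.34,0.286],[0.0,0.26,-0.34,0.286],[0.0,0.26,-0.34,0.286],[0.02,0.26,-0.34,0.286],[0.05,0.26,-0.34,0.286],[0.07,0.26,-0.34,0.286],[0.09,0.26,-0.34,0.286]]}}

```text
t: 2.12
tcp_pos: [0.4912, 0.2247, 0.322]
tool_rot: [0.458, 0.539, -0.457, 0.539]
force: [1.6, 0.1, -0.0]
finger_gap: 0.704
```

```bash
python3 - <<'E'
from h import *
goto([.513,.34,.26],.17-np.pi/2)
E
```

```text
t 2.12 tcp [0.4912 0.2247 0.322 ] zang -1.407 q6 1.628 q1 0.222 gap 0.704 F [ 1.57  0.07 -0.02]
shift [ 0.0622  0.0402 -0.1101] ('turn', np.float64(-0.0062), 'alt', np.float64(3.1354))
```

{"name": "step_arm", "arguments": {"commands": [[0.03,0.04,-0.11,0],[0.06,0.04,-0.11,0],[0.06,0.04,-0.11,0],[0.06,0.04,-0.11,0],[0.06,0.04,-0.11,0]]}}

```text
t: 2.53
tcp_pos: [0.5128, 0.3393, 0.2587]
tool_rot: [0.456, 0.54, -0.459, 0.539]
force: [0.4, -0.4, 0.9]
finger_gap: 0.705
```

```bash
python3 - <<'E'
from h import *
import cv2
goto([.513,.354,.1],.17-np.pi/2)
s=optics.camera_params("wrist"); np.save("w2.npy",s,allow_pickle=True)
cv2.imwrite("pics/w2.png",optics.snapshot("wrist")[:,:,::-1])
E
```

```text
t 2.53 tcp [0.5128 0.3393 0.2587] zang -1.4068 q6 1.81 q1 0.403 gap 0.705 F [ 0.36 -0.39  0.94]
shift [ 0.1587  0.0032 -0.0145] ('turn', np.float64(-0.006), 'alt', np.float64(3.1356))
```

View pics/w2.png

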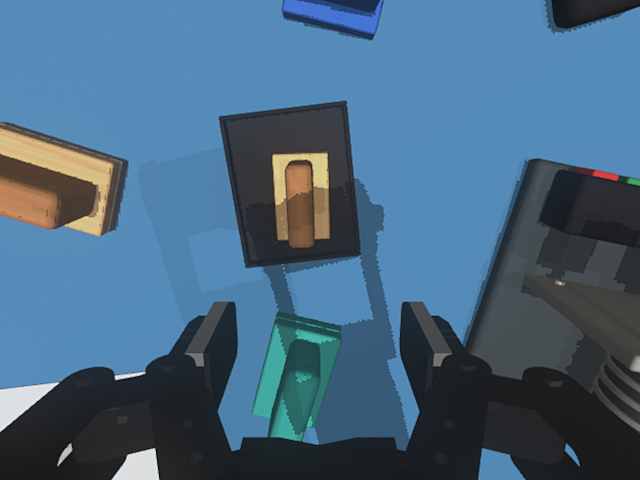

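```bash
python3 - <<'E'
from h import *
p=np.load("w2.npy",allow_pickle=True).item()
W=(p["mtx"],np.array(p["origin"]),R.from_quat(p["attitude"]))
P=np.array([ray(W,u,.026)for u in [(274,154),(327,152),(329,239),(277,241)]]);print(P.round(4),P.mean(0).round(4))
P=np.array([ray(W,u,.016)for u in [(220,117),(347,102),(359,254),(247,267)]]);print(P.round(4),P.mean(0).round(4))
S=cam("scene");D=cam("side")
def cr(x,y,k,pts): return (np.array(pts,float)+.5)/k-.5+[x,y]
c1=lambda p:cr(385,205,5,p);c3=lambda p:cr(205,290,6,p)
a=[-.04,-.025,.026];b=[-.04,.025,.026];c=[.04,.025,.026];d=[.04,-.025,.026]
o=[(S,np.array([a,c,d]),c1([(155,192),(298,268),(222,295)])),(D,np.array([c,b,a]),c3([(182,350),(325,432),(395,350)])),(W,np.array([d,c,b,a]),np.array([(327,152),(274,154),(277,241),(329,239)],float))]
for q in (o,o[2:]):
    x,r=fit(q,[.513,.354,.17]);print(x.round(4),r.round(1))
E
```

```text
[[0.5474 0.3852 0.026 ]
 [0.5569 0.3391 0.026 ]
 [0.478  0.3235 0.026 ]
 [0.468  0.3716 0.026 ]] [0.5126 0.3549 0.026 ]
[[0.5705 0.4378 0.016 ]
 [0.6016 0.3288 0.016 ]
 [0.4649 0.2912 0.016 ]
 [0.4334 0.3977 0.016 ]] [0.5176 0.3639 0.016 ]
[0.5126 0.3548 0.1884] [ 0.3 -0.3  0.9 -0.5  0.8 -0.8 -0.  -0.4  0.1 -0.8 -0.2 -0.2  1.4  0.6
 -1.9 -0.  -0.2 -0.7  0.8  0.2]
[0.5125 0.3551 0.1934] [ 0.9  0.5 -2.4  0.1 -0.3 -0.6  0.7 -0. ]
```

```bash
python3 - <<'E'
from h import *
goto([.5125,.355,.035],.19-np.pi/2)
E
```

```text
t 2.58 tcp [0.5132 0.3382 0.2605] zang -1.4078 q6 1.809 q1 0.401 gap 0.703 F [ 0.62 -0.67 -0.59]
shift [ 0.2254  0.0024 -0.0168] ('turn', np.float64(-0.0271), 'alt', np.float64(3.1145))
```

{"name": "step_arm", "arguments": {"commands": [[0.03,0.002,-0.017,-0.027],[0.07,0.002,-0.017,-0.027],[0.11,0.002,-0.017,-0.027],[0.145,0.002,-0.017,-0.027],[0.175,0.002,-0.017,-0.027],[0.175,0.002,-0.017,-0.027]]}}

```text
t: 3.08
tcp_pos: [0.5094, 0.3506, 0.0808]
tool_rot: [0.447, 0.546, -0.456, 0.543]
force: [-0.9, -0.6, -0.3]
finger_gap: 0.701
```

```bash
python3 - <<'E'
from h import *
import cv2
goto([.5125,.355,.035],.19-np.pi/2)
cv2.imwrite("pics/w3.png",optics.snapshot("wrist")[:,:,::-1])
E
```

```text
t 3.08 tcp [0.5094 0.3506 0.0808] zang -1.384 q6 1.808 q1 0.423 gap 0.701 F [-0.94 -0.61 -0.34]
shift [ 0.0457  0.0044 -0.004 ] ('turn', np.float64(-0.0032), 'alt', np.float64(3.1384))
```

View pics/w3.png

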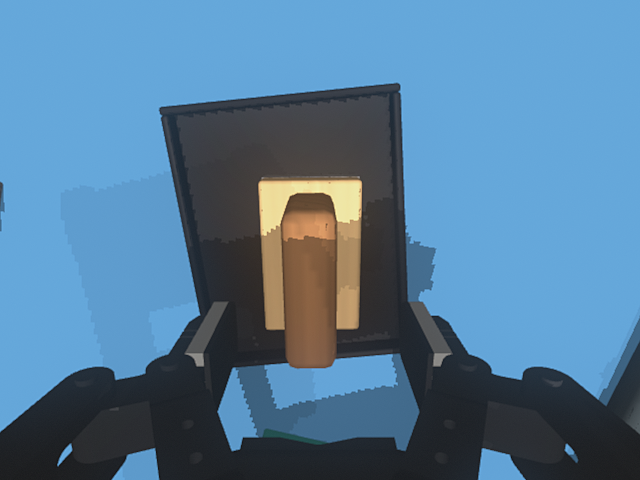

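{"name": "step_arm", "arguments": {"commands": [[0.02,0.004,-0.005,0],[0.035,0.004,-0.005,0],[0.045,0.004,-0.005,0],[0.045,0.004,-0.005,0],[0.045,0.004,-0.005,0]]}}

```text
t: 3.55
tcp_pos: [0.5152, 0.3571, 0.0406]
tool_rot: [0.449, 0.545, -0.453, 0.544]
force: [0.8, 0.3, 0.1]
finger_gap: 0.702
```

{"name": "step_arm", "arguments": {"commands": [[0,0,0,0],[0,0,0,0],[0,0,0,0],[0,0,0,0],[0,0,0,0],[0,0,0,0],[0,0,0,0],[0,0,0,0]], "jaw": 0.0, "grip_force": 60}}

```text
t: 4.22
tcp_pos: [0.5161, 0.3573, 0.042]
tool_rot: [0.45, 0.544, -0.453, 0.544]
force: [-0.6, -2.1, 6.8]
finger_gap: 0.245
```

```bash
python3 - <<'E'
from h import *
import cv2
goto([.5125,.355,.12],.19-np.pi/2)
cv2.imwrite("pics/w4.png",optics.snapshot("wrist")[:,:,::-1])
E
```

```text
t 4.22 tcp [0.5161 0.3573 0.042 ] zang -1.3845 q6 1.814 q1 0.428 gap 0.245 F [-0.58 -2.07  6.78]
shift [-0.078  -0.0042  0.0017] ('turn', np.float64(-0.0037), 'alt', np.float64(3.1379))
```

View pics/w4.png

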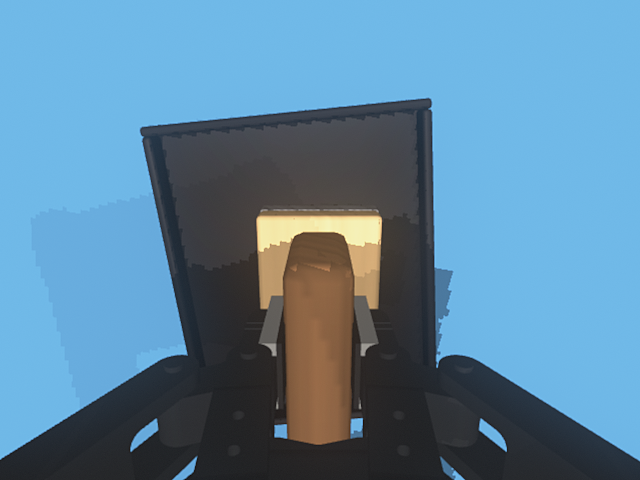

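{"name": "step_arm", "arguments": {"commands": [[0,0,0,0],[0,0,0,0],[0.005,-0.003,0,0],[0.01,-0.003,0,0],[0.01,-0.003,0,0],[0.01,-0.003,0,0]], "jaw": 0.045}}

```text
t: 4.77
tcp_pos: [0.5124, 0.3564, 0.031]
tool_rot: [0.449, 0.545, -0.453, 0.544]
force: [0.9, 0.4, 0.1]
finger_gap: 0.526
```

{"name": "step_arm", "arguments": {"commands": [[0,0,0,0],[0,0,0,0],[0,0,0,0],[0,0,0,0],[0,0,0,0],[0,0,0,0]], "jaw": 0.0, "grip_force": 80}}

```text
t: 5.27
tcp_pos: [0.5123, 0.3564, 0.0309]
tool_rot: [0.449, 0.545, -0.453, 0.544]
force: [-0.7, -0.3, -1.9]
finger_gap: 0.247
```

```bash
python3 - <<'E'
from h import *
goto([.5125,.355,.12],.19-np.pi/2)
E
```

```text
t 5.27 tcp [0.5123 0.3564 0.0309] zang -1.3844 q6 1.815 q1 0.43 gap 0.247 F [-0.69 -0.33 -1.94]
shift [-0.0891 -0.0005  0.0016] ('turn', np.float64(-0.0036), 'alt', np.float64(3.138))
```

{"name": "step_arm", "arguments": {"commands": [[-0.02,0,0,0],[-0.05,0,0,0],[-0.09,0,0,0],[-0.13,0,0,0],[-0.17,0,0,0],[-0.21,0,0,0],[-0.25,0,0,0],[-0.26,0,0,0]]}}

```text
t: 5.93
tcp_pos: [0.5164, 0.3588, 0.2987]
tool_rot: [0.454, 0.543, -0.449, 0.546]
force: [0.0, -0.0, -0.5]
finger_gap: 0.249
```

```bash
python3 - <<'E'
from h import *
import cv2
goto([.515,-.0885,.29],-.035)
cv2.imwrite("pics/w5.png",optics.snapshot("wrist")[:,:,::-1])
E
```

```text
t 5.93 tcp [0.5164 0.3588 0.2987] zang -1.3842 q6 1.815 q1 0.43 gap 0.249 F [ 0.03 -0.05 -0.53]
shift [ 0.0077 -0.0844  0.4393] ('turn', np.float64(-1.3492), 'alt', np.float64(1.7924))
```

View pics/w5.png

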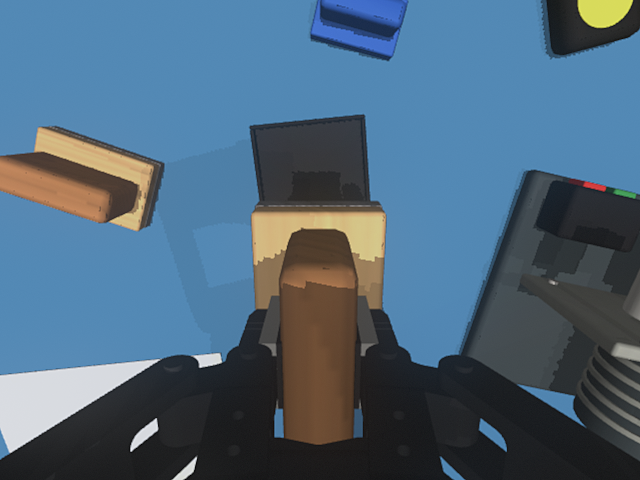

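{"name": "step_arm", "arguments": {"commands": [[0,-0.005,0.03,-0.1],[0,-0.012,0.07,-0.21],[0,-0.02,0.11,-0.33],[0,-0.028,0.15,-0.45],[0,-0.036,0.19,-0.57],[0,-0.043,0.23,-0.69],[0,-0.05,0.27,-0.81],[0,-0.058,0.3,-0.92]]}}

```text
t: 6.65
tcp_pos: [0.5141, 0.0585, 0.2951]
tool_rot: [0.173, 0.685, -0.171, 0.687]
force: [0.5, -0.8, -1.6]
finger_gap: 0.247
```

```bash
python3 - <<'E'
from h import *
goto([.515,-.0885,.29],-.035)
E
```

```text
t 6.65 tcp [0.5141 0.0585 0.2951] zang -0.4903 q6 0.385 q1 -0.104 gap 0.247 F [ 0.48 -0.8  -1.58]
shift [ 0.0048 -0.1293  0.07  ] ('turn', np.float64(-0.4553), 'alt', np.float64(2.6863))
```

{"name": "step_arm", "arguments": {"commands": [[0,-0.035,0.019,-0.12],[0,-0.07,0.038,-0.24],[0,-0.105,0.057,-0.36],[0,-0.129,0.07,-0.455],[0,-0.129,0.07,-0.455],[0,-0.129,0.07,-0.455],[0.0,-0.129,0.07,-0.455]]}}

```text
t: 7.23
tcp_pos: [0.5139, -0.0877, 0.2931]
tool_rot: [0.015, 0.707, -0.012, 0.707]
force: [0.1, 0.5, -2.3]
finger_gap: 0.247
```

```bash
python3 - <<'E'
from h import *
import cv2
goto([.515,-.0885,.222],-.035)
for n in ["scene","side","wrist"]:
    cv2.imwrite(f"pics/{n}6.png",optics.snapshot(n)[:,:,::-1])
s=cv2.imread("pics/scene6.png");d=cv2.imread("pics/side6.png");w=cv2.imread("pics/wrist6.png")
a=cv2.resize(s[150:310,190:390],None,fx=2,fy=2);b=cv2.resize(d[150:310,270:470],None,fx=2,fy=2)
cv2.imwrite("pics/m6.png",np.vstack([np.hstack([a,b]),cv2.resize(w[:,:],(800,600))[100:380]]))
E
```

```text
t 7.23 tcp [ 0.5139 -0.0877  0.2931] zang -0.0375 q6 -0.35 q1 -0.386 gap 0.247 F [ 0.1   0.46 -2.26]
shift [ 0.0711 -0.0011  0.0011] ('turn', np.float64(-0.0025), 'alt', np.float64(3.1391))
```

View pics/m6.png

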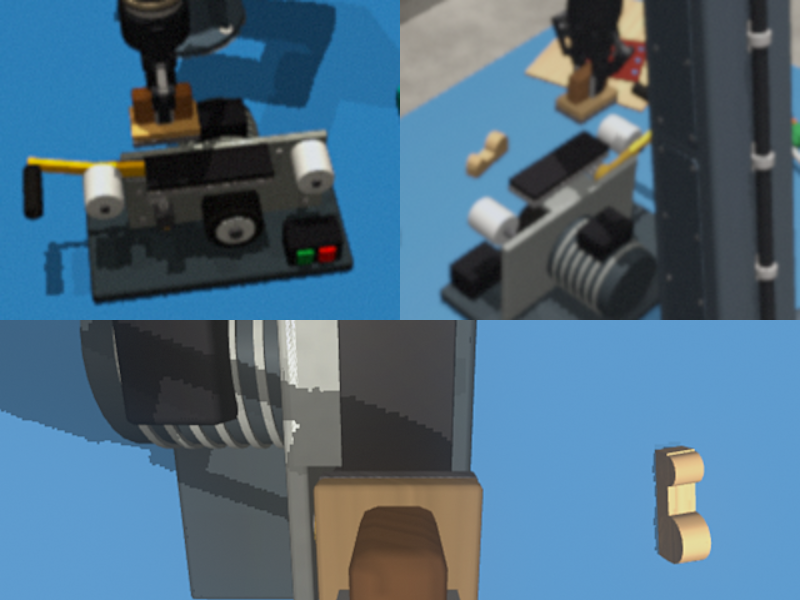

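{"name": "step_arm", "arguments": {"commands": [[0.02,0,0.001,0],[0.04,0,0.001,0],[0.052,0,0.001,0],[0.058,0,0.001,0],[0.06,0,0.001,0],[0.06,0,0.001,0]]}}

```text
t: 7.88
tcp_pos: [0.5158, -0.0857, 0.234]
tool_rot: [0.013, 0.706, -0.01, 0.708]
force: [-0.5, 0.1, -1.3]
finger_gap: 0.247
```

```bash
python3 - <<'E'
from h import *
goto([.515,-.0885,.222],-.035)
E
```

```text
t 7.88 tcp [ 0.5158 -0.0857  0.234 ] zang -0.0329 q6 -0.35 q1 -0.381 gap 0.247 F [-0.49  0.09 -1.32]
shift [ 0.012  -0.0028 -0.0007] ('turn', np.float64(0.0021), 'alt', np.float64(-3.1395))
```

{"name": "step_arm", "arguments": {"commands": [[0.003,-0.001,0,0],[0.006,-0.002,0,0],[0.008,-0.002,0,0],[0.01,-0.002,0,0],[0.01,-0.002,0,0]]}}

```text
t: 8.3
tcp_pos: [0.5156, -0.0878, 0.2238]
tool_rot: [0.013, 0.706, -0.01, 0.708]
force: [-0.6, 0.3, -1.2]
finger_gap: 0.248
```

{"name": "step_arm", "arguments": {"commands": [[0.001,0,0,0],[0.002,0,0,0],[0.002,0,0,0]]}}

```text
t: 8.55
tcp_pos: [0.5157, -0.0878, 0.2219]
tool_rot: [0.013, 0.706, -0.01, 0.708]
force: [0.1, -0.2, -0.3]
finger_gap: 0.25
```

{"name": "step_arm", "arguments": {"commands": [[0.001,0,0,0],[0.002,0,0,0],[0.002,0,0,0]]}}

```text
t: 8.8
tcp_pos: [0.5158, -0.0878, 0.2204]
tool_rot: [0.013, 0.706, -0.011, 0.708]
force: [-1.2, 0.5, 3.3]
finger_gap: 0.251
```

{"name": "step_arm", "arguments": {"commands": [[0.001,0,0,0],[0.001,0,0,0]]}}

```text
t: 8.97
tcp_pos: [0.5158, -0.0878, 0.2199]
tool_rot: [0.013, 0.706, -0.011, 0.708]
force: [-2.3, 1.2, 6.4]
finger_gap: 0.248
```

```bash
python3 - <<'E'
from h import *
goto([.515,-.0885,.2195],-.035)
goto([.5175,-.0085,.2195],-.035)
goto([.518,.0065,.2195],-.035)
E
```

```text
t 8.97 tcp [ 0.5158 -0.0878  0.2199] zang -0.0329 q6 -0.354 q1 -0.385 gap 0.248 F [-2.28  1.25  6.39]
shift [ 0.0004 -0.0008 -0.0007] ('turn', np.float64(0.0021), 'alt', np.float64(-3.1395))
t 8.97 tcp [ 0.5158 -0.0878  0.2199] zang -0.0329 q6 -0.354 q1 -0.385 gap 0.248 F [-2.28  1.25  6.39]
shift [ 0.0006  0.0793 -0.0009] ('turn', np.float64(0.0021), 'alt', np.float64(-3.1395))
t 8.97 tcp [ 0.5158 -0.0878  0.2199] zang -0.0329 q6 -0.354 q1 -0.385 gap 0.248 F [-2.28  1.25  6.39]
shift [ 0.0007  0.0943 -0.0009] ('turn', np.float64(0.0021), 'alt', np.float64(-3.1395))
```

{"name": "step_arm", "arguments": {"commands": [[0.0005,0.002,0,0],[0.0005,0.005,0,0],[0.0005,0.008,0,0],[0.0005,0.011,0,0],[0.0005,0.014,0,0],[0.0005,0.017,0,0]]}}

```text
t: 9.47
tcp_pos: [0.517, -0.0714, 0.2199]
tool_rot: [0.012, 0.706, -0.011, 0.708]
force: [-0.7, -5.1, 5.4]
finger_gap: 0.244
```

{"name": "step_arm", "arguments": {"commands": [[0.0005,0.004,0,0],[0.0005,0.007,0,0],[0.0005,0.01,0,0],[0.0005,0.013,0,0],[0.0005,0.016,0,0],[0.0005,0.019,0,0],[0.0005,0.022,0,0]]}}

```text
t: 10.05
tcp_pos: [0.5184, -0.0498, 0.2199]
tool_rot: [0.011, 0.705, -0.011, 0.709]
force: [-0.1, -3.9, 5.8]
finger_gap: 0.247
```

{"name": "step_arm", "arguments": {"commands": [[0.0005,0.004,-0.001,0],[0.0005,0.007,-0.001,0],[0.0005,0.01,-0.001,0],[0.0005,0.013,-0.001,0],[0.0005,0.016,-0.001,0],[0.0005,0.019,-0.001,0],[0.0005,0.022,-0.001,0]]}}

```text
t: 10.63
tcp_pos: [0.5189, -0.0282, 0.2199]
tool_rot: [0.01, 0.704, -0.012, 0.71]
force: [-0.8, -4.1, 5.7]
finger_gap: 0.247
```

{"name": "step_arm", "arguments": {"commands": [[0.0005,0.004,-0.001,0],[0.0005,0.007,-0.001,0],[0.0005,0.01,-0.001,0],[0.0005,0.013,-0.001,0],[0.0005,0.016,-0.001,0],[0.0005,0.019,-0.001,0],[0.0005,0.022,-0.001,0]]}}

```text
t: 11.22
tcp_pos: [0.5194, -0.0065, 0.2198]
tool_rot: [0.01, 0.704, -0.012, 0.71]
force: [0.6, -4.9, 5.6]
finger_gap: 0.249
```

{"name": "step_arm", "arguments": {"commands": [[0.0005,0.004,-0.001,0],[0.0005,0.007,-0.001,0],[0.0005,0.01,-0.001,0],[0.0005,0.013,-0.001,0],[0.0005,0.016,-0.001,0],[0.0005,0.018,-0.001,0],[0.0005,0.018,-0.001,0],[0.0005,0.018,-0.001,0]]}}

```text
t: 11.88
tcp_pos: [0.5198, 0.0116, 0.2198]
tool_rot: [0.009, 0.703, -0.012, 0.711]
force: [1.0, -3.3, 5.6]
finger_gap: 0.247
```

```bash
python3 - <<'E'
from h import *
import cv2
goto([.5176,.363,.3],.26-np.pi/2)
for n in ["scene","side","wrist"]:
    cv2.imwrite(f"pics/{n}7.png",optics.snapshot(n)[:,:,::-1])
s=cv2.imread("pics/scene7.png");d=cv2.imread("pics/side7.png");w=cv2.imread("pics/wrist7.png")
a=cv2.resize(s[150:310,190:390],None,fx=2,fy=2);b=cv2.resize(d[150:310,270:470],None,fx=2,fy=2)
cv2.imwrite("pics/m7.png",np.vstack([np.hstack([a,b]),cv2.resize(w[:,:],(800,600))[320:600]]))
E
```

```text
t 11.88 tcp [0.5198 0.0116 0.2198] zang -0.0303 q6 -0.16 q1 -0.192 gap 0.247 F [ 0.96 -3.26  5.6 ]
shift [-0.0816  0.3508 -0.012 ] ('turn', np.float64(1.2805), 'alt', np.float64(-1.8611))
```

View pics/m7.png

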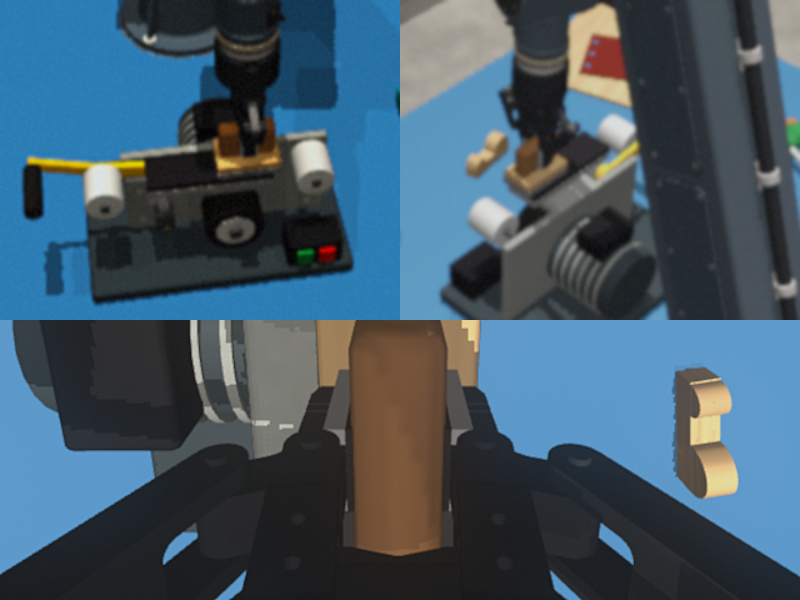

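Block sits flat at the roller end. Stroke done; carry it back.

{"name": "step_arm", "arguments": {"commands": [[-0.02,0,0,0],[-0.05,0.0,0,0.0],[-0.08,0.03,-0.001,0.1],[-0.08,0.065,-0.003,0.22],[-0.08,0.1,-0.004,0.34],[-0.08,0.14,-0.005,0.46],[-0.08,0.18,-0.006,0.58],[-0.08,0.22,-0.007,0.7]]}}

```text
t: 12.7
tcp_pos: [0.5167, 0.2254, 0.2974]
tool_rot: [0.245, 0.661, -0.245, 0.666]
force: [0.3, -0.4, -1.3]
finger_gap: 0.251
```

```bash
python3 - <<'E'
from h import *
goto([.5176,.363,.3],.26-np.pi/2)
E
```

```text
t 12.7 tcp [0.5167 0.2254 0.2974] zang -0.7075 q6 0.923 q1 0.215 gap 0.251 F [ 0.28 -0.39 -1.3 ]
shift [-0.0028  0.1052 -0.0887] ('turn', np.float64(0.6033), 'alt', np.float64(-2.5383))
```

{"name": "step_arm", "arguments": {"commands": [[0,0.03,-0.025,0.12],[0,0.06,-0.05,0.24],[0,0.09,-0.075,0.36],[0,0.105,-0.089,0.48],[0,0.105,-0.089,0.6],[0,0.105,-0.089,0.603],[0,0.105,-0.089,0.603]]}}

```text
t: 13.28
tcp_pos: [0.5156, 0.3637, 0.2954]
tool_rot: [0.43, 0.56, -0.43, 0.563]
force: [0.5, -0.1, -0.4]
finger_gap: 0.244
```

```bash
python3 - <<'E'
from h import *
goto([.5176,.363,.031],.26-np.pi/2)
E
```

```text
t 13.28 tcp [0.5156 0.3637 0.2954] zang -1.3066 q6 1.746 q1 0.439 gap 0.244 F [ 0.45 -0.08 -0.39]
shift [0.2644 0.0012 0.0005] ('turn', np.float64(0.0042), 'alt', np.float64(-3.1374))
```

{"name": "step_arm", "arguments": {"commands": [[0.03,0,0,0],[0.07,0,0,0],[0.11,0,0,0],[0.15,0,0,0],[0.19,0,0,0],[0.215,0,0,0],[0.23,0,0,0],[0.235,0,0,0]]}}

```text
t: 13.95
tcp_pos: [0.5138, 0.3612, 0.0566]
tool_rot: [0.427, 0.562, -0.432, 0.561]
force: [-0.2, -0.3, -1.8]
finger_gap: 0.246
```

```bash
python3 - <<'E'
from h import *
import cv2
goto([.5176,.363,.031],.26-np.pi/2)
cv2.imwrite("pics/w8.png",optics.snapshot("wrist")[:,:,::-1])
E
```

```text
t 13.95 tcp [0.5138 0.3612 0.0566] zang -1.3065 q6 1.744 q1 0.436 gap 0.246 F [-0.25 -0.33 -1.79]
shift [ 0.0255  0.0043 -0.0009] ('turn', np.float64(0.0043), 'alt', np.float64(-3.1373))
```

View pics/w8.png

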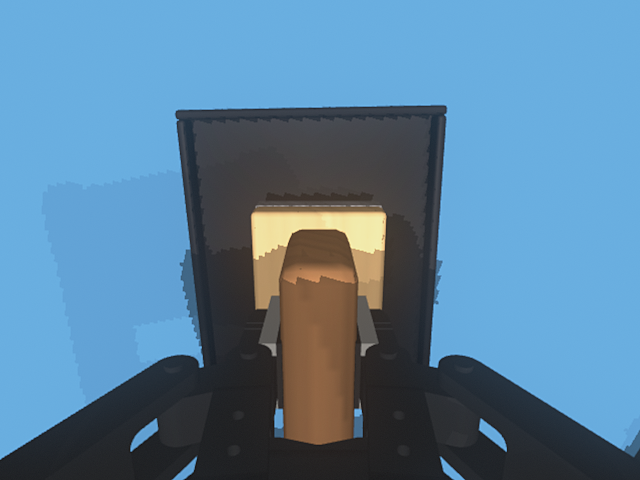

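{"name": "step_arm", "arguments": {"commands": [[0.008,0.004,0,0],[0.016,0.004,0,0],[0.021,0.004,0,0],[0.024,0.004,0,0],[0.0245,0.004,0,0]]}}

```text
t: 14.42
tcp_pos: [0.5181, 0.3625, 0.0327]
tool_rot: [0.428, 0.562, -0.432, 0.561]
force: [-0.6, -0.3, -2.6]
finger_gap: 0.247
```

{"name": "step_arm", "arguments": {"commands": [[0.001,0,0,0],[0.002,0,0,0],[0.002,0,0,0]]}}

```text
t: 14.67
tcp_pos: [0.5182, 0.3626, 0.031]
tool_rot: [0.428, 0.562, -0.431, 0.562]
force: [-0.3, 0.6, -0.4]
finger_gap: 0.249
```

{"name": "step_arm", "arguments": {"commands": [[0.001,0,0,0],[0.001,0,0,0]]}}

```text
t: 14.83
tcp_pos: [0.5183, 0.3627, 0.0309]
tool_rot: [0.428, 0.562, -0.431, 0.562]
force: [-0.6, -1.4, 3.4]
finger_gap: 0.25
```

{"name": "step_arm", "arguments": {"commands": [[0,0,0,0],[0,0,0,0],[0,0,0,0],[0,0,0,0],[0,0,0,0],[0,0,0,0]], "jaw": 0.06}}

```text
t: 15.33
tcp_pos: [0.5183, 0.3627, 0.0308]
tool_rot: [0.428, 0.562, -0.431, 0.562]
force: [-0.9, -0.9, -0.2]
finger_gap: 0.703
```

{"name": "step_arm", "arguments": {"commands": [[-0.01,0,0,0],[-0.04,0,0,0],[-0.08,0,0,0],[-0.12,0,0,0],[-0.16,0,0,0],[-0.2,0,0,0],[-0.24,0,0,0],[-0.27,0,0,0]]}}

```text
t: 16.0
tcp_pos: [0.5195, 0.364, 0.3058]
tool_rot: [0.43, 0.561, -0.43, 0.563]
force: [0.0, 0.7, 0.7]
finger_gap: 0.704
```

```bash
python3 - <<'E'
from h import *
import cv2
goto([.513,-.256,.30],-.035)
s=optics.camera_params("wrist"); np.save("w9.npy",s,allow_pickle=True)
cv2.imwrite("pics/w9.png",optics.snapshot("wrist")[:,:,::-1])
E
```

```text
t 16.0 tcp [0.5195 0.364  0.3058] zang -1.306 q6 1.743 q1 0.436 gap 0.704 F [0.02 0.74 0.67]
shift [ 0.0066 -0.1686  0.5967] ('turn', np.float64(-1.271), 'alt', np.float64(1.8706))
```

View pics/w9.png

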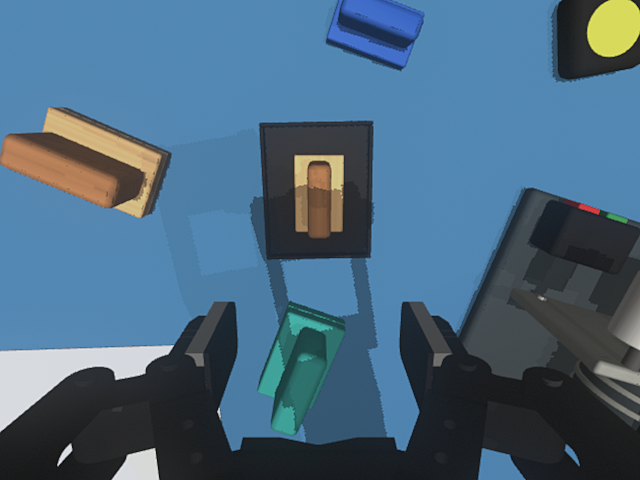

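{"name": "step_arm", "arguments": {"commands": [[0,-0.01,0.03,-0.08],[0,-0.02,0.07,-0.16],[0,-0.03,0.11,-0.24],[0,-0.042,0.15,-0.32],[0,-0.053,0.19,-0.4],[0,-0.064,0.23,-0.48],[0,-0.076,0.27,-0.56],[0,-0.086,0.305,-0.64]], "jaw": 0.0}}

```text
t: 16.72
tcp_pos: [0.5185, 0.0463, 0.3114]
tool_rot: [0.232, 0.665, -0.227, 0.673]
force: [0.5, 0.3, -0.3]
finger_gap: -0.002
```

```bash
python3 - <<'E'
from h import *
goto([.513,-.26,.30],-.035)
E
```

```text
t 16.72 tcp [0.5185 0.0463 0.3114] zang -0.6623 q6 0.532 q1 -0.129 gap -0.002 F [ 0.48  0.34 -0.25]
shift [ 0.0105 -0.2451  0.1839] ('turn', np.float64(-0.6273), 'alt', np.float64(2.5143))
```

{"name": "step_arm", "arguments": {"commands": [[0,-0.032,0.024,-0.09],[0,-0.064,0.048,-0.18],[0,-0.096,0.072,-0.27],[0,-0.128,0.096,-0.36],[0,-0.16,0.12,-0.45],[0,-0.19,0.143,-0.54],[0,-0.22,0.165,-0.627],[0,-0.24,0.18,-0.627]]}}

```text
t: 17.38
tcp_pos: [0.5123, -0.2572, 0.3108]
tool_rot: [0.013, 0.702, -0.012, 0.712]
force: [0.5, -0.1, 0.1]
finger_gap: -0.0
```

```bash
python3 - <<'E'
from h import *
import cv2
goto([.513,-.26,.21],-.035)
for n in ["scene","side","wrist"]:
    cv2.imwrite(f"pics/{n}10.png",optics.snapshot(n)[:,:,::-1])
s=cv2.imread("pics/scene10.png");d=cv2.imread("pics/side10.png");w=cv2.imread("pics/wrist10.png")
a=cv2.resize(s[130:290,150:350],None,fx=2,fy=2);b=cv2.resize(d[120:280,300:500],None,fx=2,fy=2)
cv2.imwrite("pics/m10.png",np.vstack([np.hstack([a,b]),cv2.resize(w[:,:],(800,600))[320:600]]))
E
```

```text
t 17.38 tcp [ 0.5123 -0.2572  0.3108] zang -0.0346 q6 -0.633 q1 -0.665 gap -0.0 F [ 0.5  -0.06  0.1 ]
shift [ 0.1008 -0.003  -0.0006] ('turn', np.float64(0.0004), 'alt', np.float64(-3.1412))
```

View pics/m10.png

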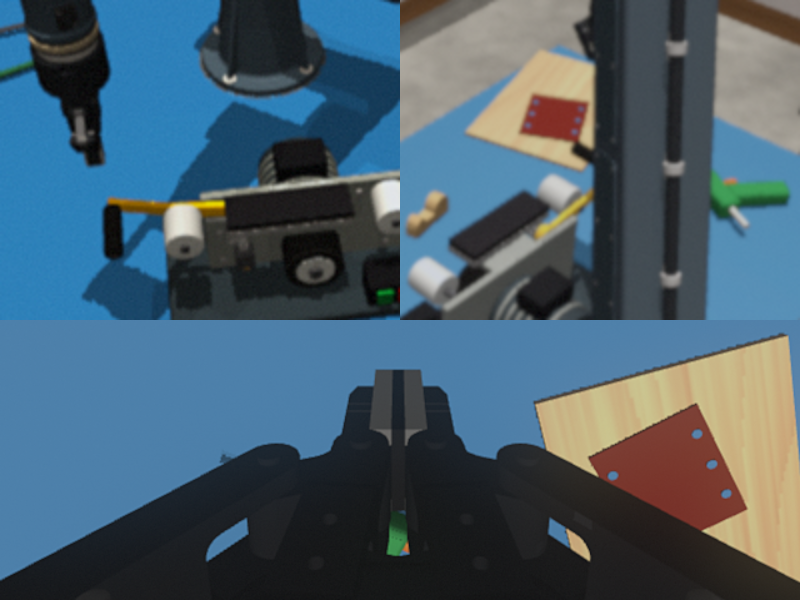

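{"name": "step_arm", "arguments": {"commands": [[0.03,-0.003,-0.001,0],[0.06,-0.003,-0.001,0],[0.085,-0.003,-0.001,0],[0.096,-0.003,-0.001,0],[0.096,-0.003,-0.001,0],[0.096,-0.003,-0.001,0]]}}

```text
t: 18.03
tcp_pos: [0.5124, -0.2565, 0.2143]
tool_rot: [0.015, 0.703, -0.012, 0.711]
force: [-0.2, -0.4, -0.5]
finger_gap: 0.003
```

```bash
python3 - <<'E'
from h import *
import cv2
goto([.513,-.26,.2],-.035)
S=cam("scene"); s0,_=st(); print(proj(S,s0["tcp_pos"]), proj(S,[[.513,-.26,.202]]))
for n in ["scene","wrist"]:
    cv2.imwrite(f"pics/{n}11.png",optics.snapshot(n)[:,:,::-1])
s=cv2.imread("pics/scene11.png");w=cv2.imread("pics/wrist11.png")
a=cv2.resize(s[190:270,150:310],None,fx=5,fy=5,interpolation=cv2.INTER_CUBIC)
cv2.imwrite("pics/m11.png",np.vstack([a,cv2.resize(w[:,:],(800,600))[400:600]]))
E
```

```text
t 18.03 tcp [ 0.5124 -0.2565  0.2143] zang -0.0376 q6 -0.633 q1 -0.665 gap 0.003 F [-0.21 -0.42 -0.52]
shift [ 0.0143 -0.0036  0.0006] ('turn', np.float64(-0.0026), 'alt', np.float64(3.1389))
[[205.60814894 238.00975809]] [[204.97625415 241.65996399]]
```

View pics/m11.png

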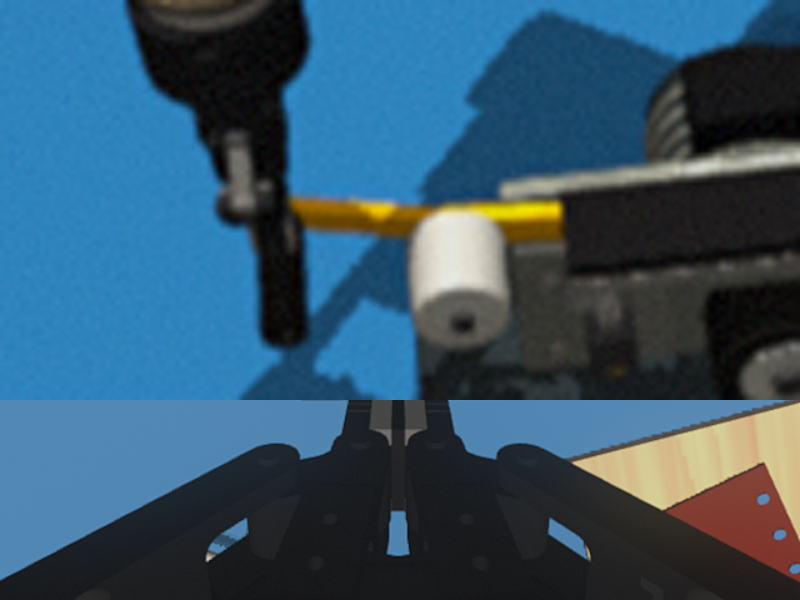

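{"name": "step_arm", "arguments": {"commands": [[0.005,-0.002,0,0],[0.01,-0.002,0,0],[0.014,-0.002,0,0],[0.018,-0.002,0,0],[0.022,-0.002,0,0],[0.026,-0.002,0,0],[0.03,-0.002,0,0],[0.034,-0.002,0,0]]}}

```text
t: 18.8
tcp_pos: [0.5141, -0.2636, 0.1848]
tool_rot: [0.011, 0.701, -0.015, 0.713]
force: [-4.3, -3.9, 13.0]
finger_gap: -0.001
```

{"name": "step_arm", "arguments": {"commands": [[0.005,0.001,0,0],[0.009,0.001,0,0],[0.013,0.002,0,0],[0.017,0.002,0,0],[0.021,0.002,0,0],[0.025,0.002,0,0]]}}

```text
t: 19.3
tcp_pos: [0.515, -0.2657, 0.1628]
tool_rot: [0.007, 0.7, -0.018, 0.714]
force: [-6.9, -5.8, 16.1]
finger_gap: -0.004
```

```bash
python3 - <<'E'
from h import *
import cv2
goto([.513,-.262,.14],-.035)
for n in ["scene","side"]:
    cv2.imwrite(f"pics/{n}12.png",optics.snapshot(n)[:,:,::-1])
s=cv2.imread("pics/scene12.png")
a=cv2.resize(s[190:290,150:310],None,fx=5,fy=5,interpolation=cv2.INTER_CUBIC)
cv2.imwrite("pics/m12.png",a)
E
```

```text
t 19.3 tcp [ 0.515  -0.2657  0.1628] zang -0.0349 q6 -0.634 q1 -0.669 gap -0.004 F [-6.93 -5.82 16.06]
shift [ 0.0227  0.004  -0.0026] ('turn', np.float64(0.0001), 'alt', np.float64(-3.1415))
```

View pics/m12.png

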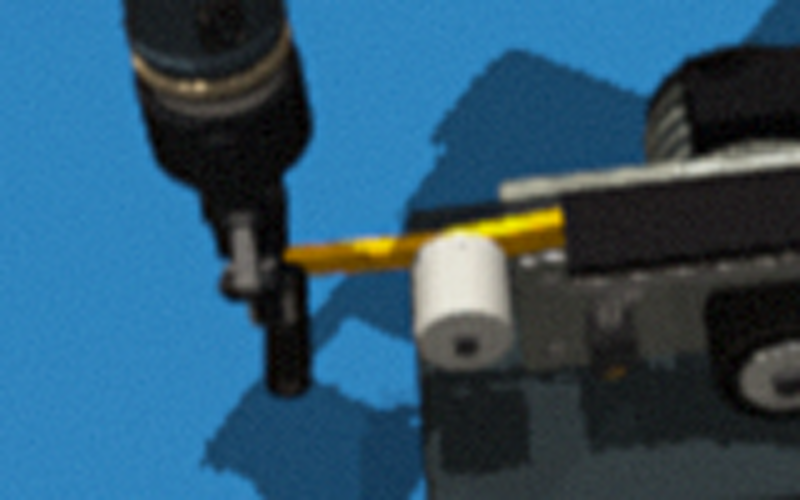

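{"name": "step_arm", "arguments": {"commands": [[0.005,0.003,-0.001,0],[0.009,0.005,-0.002,0],[0.013,0.006,-0.002,0],[0.017,0.006,-0.002,0],[0.021,0.006,-0.002,0]]}}

```text
t: 19.82
tcp_pos: [0.5154, -0.264, 0.1439]
tool_rot: [0.004, 0.698, -0.02, 0.716]
force: [-2.9, -4.2, 12.5]
finger_gap: 0.002
```

{"name": "step_arm", "arguments": {"commands": [[0.002,0.001,0,0],[0.004,0.001,0,0],[0.004,0.001,0,0],[0.004,0.001,0,0],[0.004,0.001,0,0]]}}

```text
t: 20.23
tcp_pos: [0.5154, -0.2641, 0.1419]
tool_rot: [0.003, 0.698, -0.021, 0.716]
force: [-4.2, -0.9, 12.4]
finger_gap: -0.0
```

```bash
python3 - <<'E'
from h import *
import cv2
goto([.513,-.262,.14],-.035)
for n in ["scene","side"]:
    cv2.imwrite(f"pics/{n}13.png",optics.snapshot(n)[:,:,::-1])
s=cv2.imread("pics/scene13.png");d=cv2.imread("pics/side13.png")
a=cv2.resize(s[190:290,150:310],None,fx=5,fy=5,interpolation=cv2.INTER_CUBIC)
cv2.imwrite("pics/m13.png",a)
cv2.imwrite("pics/n13.png",np.hstack([cv2.resize(s[200:320,360:500],None,fx=3,fy=3),cv2.resize(d[290:410,200:320],None,fx=3,fy=3)]))
S=cam("scene")
s0,_=st(); print(proj(S,s0["tcp_pos"]))
for th in (.31,.34,.37,.40,.44):
    a=np.arctan2(35,160)-th; L=[[x,-.06-.1638*np.cos(a),.155+.1638*np.sin(a)] for x in (-.03,.045)]
    print(th,((proj(S,world([.5165,-.0385,-.037],L))-[150,190])*5).round(0).tolist(),"top z",round(L[0][2]+.012,4))
E
```

```text
t 20.23 tcp [ 0.5154 -0.2641  0.1419] zang -0.0338 q6 -0.626 q1 -0.664 gap -0.0 F [-4.21 -0.89 12.41]
shift [ 0.0018  0.002  -0.0026] ('turn', np.float64(0.0012), 'alt', np.float64(-3.1404))
[[207.20683777 257.85787373]]
0.31 [[290.0, 286.0], [293.0, 400.0]] top z 0.1515
0.34 [[292.0, 292.0], [296.0, 406.0]] top z 0.1466
0.37 [[295.0, 298.0], [299.0, 411.0]] top z 0.1418
0.4 [[298.0, 303.0], [302.0, 417.0]] top z 0.1369
0.44 [[302.0, 311.0], [307.0, 424.0]] top z 0.1305
```

View pics/m13.png

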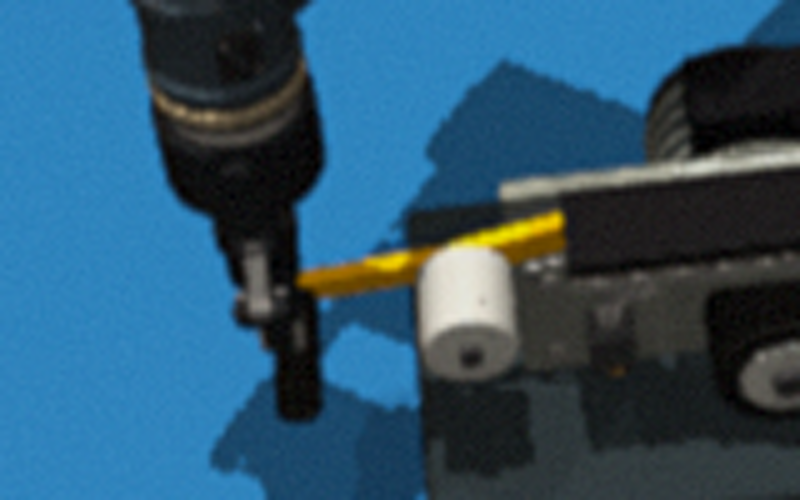

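View pics/n13.png

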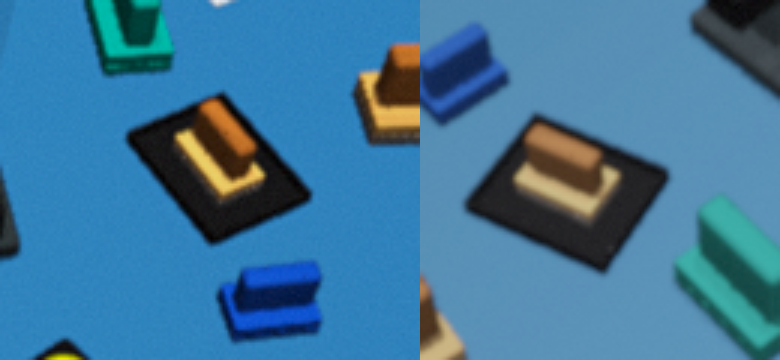

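```bash
python3 - <<'E'
from h import *
S=cam("scene")
f=lambda th:((proj(S,world([.5165,-.0385,-.037],[[.045,-.06-.1638*np.cos(np.arctan2(35,160)-th),.155+.1638*np.sin(np.arctan2(35,160)-th)]]))-[150,190])*5)[0]
for th in (.24,.31,.34,.37,.4,.44): print(th,(f(th)-f(0)).round(1))
goto([.513,-.262,.14],-.035)
E
```

```text
0.24 [ 4.8 49.8]
0.31 [ 9.8 63.5]
0.34 [12.3 69.3]
0.37 [15.2 74.9]
0.4 [18.3 80.5]
0.44 [22.9 87.7]
t 20.33 tcp [ 0.5154 -0.2641  0.1419] zang -0.0338 q6 -0.626 q1 -0.664 gap -0.001 F [-2.91 -0.49 12.46]
shift [ 0.0018  0.002  -0.0026] ('turn', np.float64(0.0012), 'alt', np.float64(-3.1404))
```

```bash
python3 - <<'E'
from h import *
from station import manip
for i in range(4): optics.snapshot("side")
goto([.513,-.262,.14],-.035)
print(manip.sign_off())
E
```

```text
t 20.53 tcp [ 0.5154 -0.2641  0.1419] zang -0.0338 q6 -0.626 q1 -0.664 gap 0.003 F [-3.95 -0.12 12.3 ]
shift [ 0.0018  0.002  -0.0026] ('turn', np.float64(0.0012), 'alt', np.float64(-3.1404))
the job is handed in; nothing more can be done
None
```

The platen is rubbed down, the block is back in its tray, and the arm is still holding the tensioner down. I handed the job in at about 20.5 s; no verdict was reported.

- **Stroke:** I took the small brown-ridged block from the tray and stroked it along the platen from about y -49 mm to +50 mm. It pressed with about 7–8 N throughout, worked out from the wrist force plus the block's weight.
- **Block:** I set it down before opening the fingers. The last pictures show it flat and roughly centred in the tray.
- **Tensioner:** At hand-in the closed fingers pushed down on the grip bar with about 12.3 N, steady.
    - The bar's height and its shift in the picture both put the arm at about 0.37 rad, past the last click and clear of the pawl. I could not read the joint or the pawl directly.
    - During the push the fingers drifted about 3 mm outward on the bar and the tool tilted about 0.03 rad, but the hold did not change.
- **Tape measure, glue gun and offcut:** I touched none of them, but did not measure them again at the end.
- **Position checks:** The camera estimates of the sander and tray disagreed by a few mm (up to about 12 mm for the tray). I used combined fits for the sander and the close wrist view for the tray, and nothing went wrong from that.

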